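# Seat a gauge rod against the hidden stop of a V-groove comparator

### The arm

A 6-joint arm with a two-finger parallel gripper is mounted at the origin on a cart in front of the work surface, level with it; the furniture and walls round the work are solid. World frame = base frame: x ahead of the robot, y to its left, z up, the work surface at z = 0. Lengths are in m, angles in rad, forces in N, time in s.
With the tool pointing down it reaches from about 0.225 to 0.875 m from the base axis. Payload 3.4 kg.
Tool frame: the origin (TCP) lies on the centre line of the jaws, within the pads' length; the fingertips stand 22 mm ahead of it and the grasp point (between the pads) lies 3 mm ahead of it; z points along the fingers, y is the line along which they close (so a half turn about z gives the same grasp; the last joint's range is limited). The gripper opens to 85 mm and grips with 20 to 120 N. Pads are 22 mm wide; open, the fingers measure 114 mm over their backs; the gripper's body (76 mm by 85 mm) begins 54 mm behind the grasp point. The pads swing forward as they close: fully open they stand 13 mm farther back than shut.
Start: joints at [0.992, 0.276, 1.505, -0, 1.361, -0.121], TCP at [0.254, 0.516, 0.253] pointing down, gripper open.
Joint ranges: [-2.89, 2.89], [-0.75, 2.08], [0.22, 2.7], [-1.18, 4.32], [0.11, 2.71], [-2.7, 2.7]. Speed limits (rad/s): [2.57, 2.57, 3.14, 3.14, 3.14, 3.14].

### API

Orientations are given as a unit quaternion [w, x, y, z].
In Python, from rig import readout, optics, ticket gives the robot as it stands. The module is installed in compiled form; this text tells all that it offers.
- The arm moves only by the shell command python3 -m handwheel 'ROWS' [OPENING] [FORCE]. ROWS is a JSON object with one list for each field, all of the same length, 1 to 5, a row being the entries at one place: sx, sy, sz (the shift in m), yaw (a turn about the tool's z in rad); each row shifts and turns the commanded pose from where the row before left it, along the tool's axes as they then stand; what a row does not reach is not made up. A row lasts 1/12 s, in which the tool goes at most 0.0417 m and 0.125 rad, less where a joint would pass 70% of its speed; a pose out of reach is approached as far as the arm can. OPENING is the finger opening in m, set as the command begins (- or left out keeps the last). The fingers move at their own pace and stop on an object; FORCE is the grip in N (left out, the last holds). Time passes only in rows, so rows that do not move let the fingers close. It prints the time, the measured TCP pose, the force, the opening and the grip force at its end. Input that does not fit is refused with a message, and nothing moves.
- readout.get_state(): the state, without advancing time (a new reading comes with each control period).
- optics.get_image(name): name is "scene" or "top"; returns a dict with "img" (480x640x3 uint8, red, green, blue), "camera_matrix" (3x3 intrinsics, pixels), "T" (4x4, takes a point from camera to world coordinates). Camera axes: x right, y down, z forward; pixel columns grow to the right and rows downward; lengths in m; the calibration is good to about 2 mm. A picture is of the moment at which its call begins. There is no depth.
- ticket.sign_off(): hands the job in; it is judged then, once.
The state is a dict: "clock": time; "qpos": joint angles; "qd": joint speeds; "effort": joint torques, N m; "position": TCP position; "ee_rot": TCP orientation; "contact_force": force on the tool from outside, world axes, zero at the start; "moment": the same for the moment, N m; "width": finger opening in m; "gripper_force": force on a finger pad.
Only numpy, scipy, OpenCV 4.12 (cv2) and the standard library are available. Lean on these libraries where they do the work, as an engineer would, in place of code of your own. Each camera call takes 0.05 s, during which the arm holds its last target. There are 200 camera calls.

### The job

Take the steel gauge rod from its rest, lay it in the V-groove of the comparator, and slide it gently along, under the sprung hold-down and into the blue gauge head, until its end bears firmly on the stop inside: press it home with about 8 N for half a second (never more than 12 N on the stop), then let go so that it stays lying in the groove with its end touching the stop. Leave the other things on the bench where they are.

Things in the scene. Friction and masses are not known exactly. Their poses are not given: they have to be found in the camera images.
- rod: steel gauge rod with hemispherical ends and two red rings: 24 mm dia, 200 mm long over its ends, about 0.25 kg, both ends alike (either may lead). Origin at its middle on its axis; its x axis runs along the rod. At the start it lies level in rod_rest, its axis 49 mm above the bench.
- rod_rest: fixed black rest. Origin under the middle of its 150x60x8 mm base; x along the lying rod. Two V posts (10 mm long in x, 30 mm wide, tops 41 mm above the bench) stand at x = -55 and +55 mm; between them the rod is free all round, 41 mm from its axis down to the base.
- comparator: fixed length comparator. Origin on the bench; x runs along the V-groove TOWARDS the gauge head, z up. Grey base x = -185 to 135 mm, 100 mm wide, 12 mm thick. Aluminium V rail x = -170 to 55 mm, 21 mm wide at its top (z = 47 mm), with a 90 degree groove 18 mm wide on y = 0; 8 mm of a lying rod's lower half stands above the rail, so it can be held there with the fingertips at the rail's top.
- groove (a point): point on the axis of a rod lying home in the groove: comparator x = -85, y = 0, z = 55 mm; same axes as the comparator. A rod laid with its middle here lies wholly short of the hold-down.
- holddown_point (a point): where the sprung white hold-down roller bears on a passing rod's top: comparator x = 36, z = 67 mm. Its dark bridge spans x = 27 to 45 mm, is 62 mm wide and 109 mm tall. The roller's underside rests 1.5 mm lower than a rod's top; the round rod end lifts it when slid along. It presses with about 1 N; sliding the held rod takes 1 to 8 N, more if pressed down, varying with hidden friction.
- gauge_head: blue tunnel at the rail's end, fixed to the comparator: 66 mm long, 46 wide, top 81 mm above the bench. Origin on the bench under its open mouth (comparator x = 62 mm), x into the tunnel. Inside, out of sight, is the end stop, a flat brass disc on the groove's axis, all that the rod can touch there. See mouth.
- mouth (a point): centre of the tunnel's mouth, on the groove's axis, 55 mm above the bench, x into the tunnel. The stop's face is set differently each time, anywhere from 10 to 40 mm beyond this point, and its depth is not reported: it must be felt. The stop is sprung: it gives 1 mm per 4 N, at most 5 mm (20 N), then is solid.
- beaker: bystander: clear glass beaker, 56x61x68 mm; origin at the centre of its underside
- amber_vial: bystander: amber glass vial with black cap, 21 mm dia, 51 mm tall; origin at the centre of its underside
- pe_bottle: bystander: white plastic bottle with white cap, 39 mm dia, 119 mm tall; origin at the centre of its underside
- timer: bystander: white lab timer lying flat, 66x62x19 mm; origin at the centre of its underside
- marker: bystander: white marker pen with red cap lying flat, 13x130x14 mm; origin at the centre of its underside
There are look-alikes about, which are no part of the job. Of the things shaped like the rod, the steel one is meant.

How it is judged:
On the way:
1. the rod is pressed home against the stop with more than 5 N for 0.3 s (contact force between rod and gauge_head above 5 N), for 0.3 s.
At the end, for the whole second after the job is handed in: The released rod lies at rest in the V-groove (axis within 4 mm of the groove's line in y and z, within 0.05 rad of its direction), its end still touching the sprung stop inside the gauge head with more than 0.3 N (contact force between rod and gauge_head above 0.3 N and y of rod in the frame of comparator between -0.004 and 0.004 m and z of rod in the frame of comparator between 0.051 and 0.059 m and angle between the x axis of rod and the x axis of comparator, either way round below 0.05 rad and linear speed of rod below 0.01 m/s).
It fails at once if the rod pushes on the stop or gauge head with more than 12 N (contact force between rod and gauge_head above 12 N).
It fails at once if the beaker, amber vial, plastic bottle, timer or marker is moved by more than 25 mm (distance of any of beaker, amber_vial, pe_bottle, timer, marker from where it was at the start of the episode above 0.025 m).
It also fails if it takes over 64 s, if anything falls off the work surface, if the arm or the gripper's body presses on something with over 40 N, if the wrist force passes 120 N, or if a joint passes its speed limit or range.

## Working session

There is one attempt and no reset: what is moved stays moved. The work goes in short steps, Python scripts to look and compute and a shell command to move; the robot and the scene stay as the last step left them, time stands still between calls to the robot, and variables do not carry over. Pictures are saved under pics/ and viewed, at most 10 in all, crops included, and the job is handed in when it is done.

```bash
mkdir -p pics; cat > h.py <<'E'
import numpy as np, cv2
from rig import readout, optics, ticket
def grab(n,f=None):
    d=optics.get_image(n)
    if f: cv2.imwrite(f,d["img"][:,:,::-1])
    return d
def cast(d,uv,z):
    K=np.array(d["camera_matrix"]);T=np.array(d["T"])
    r=T[:3,:3]@np.linalg.solve(K,[uv[0],uv[1],1.]);o=T[:3,3]
    return o+r*(z-o[2])/r[2]
def proj(d,p):
    K=np.array(d["camera_matrix"]);T=np.array(d["T"])
    c=T[:3,:3].T@(np.array(p)-T[:3,3]);c=K@c;return c[:2]/c[2]
E
python3 - <<'E'
from h import *
import pickle
for n in("top","scene"):
    d=grab(n,f"pics/{n}0.png");pickle.dump(d,open(n+".pkl","wb"));print(n,np.round(d["T"],3).tolist(),np.round(d["camera_matrix"],1).tolist())
print(readout.get_state())
E
```

```text
top [[-0.075, -0.974, 0.212, 0.248], [-0.997, 0.072, -0.022, -0.179], [0.006, -0.213, -0.977, 1.393], [0.0, 0.0, 0.0, 1.0]] [[447.7, 0.0, 324.0], [0.0, 447.7, 237.5], [0.0, 0.0, 1.0]]
scene [[0.728, -0.482, 0.488, -0.216], [-0.686, -0.496, 0.532, -1.061], [-0.014, -0.722, -0.692, 1.175], [0.0, 0.0, 0.0, 1.0]] [[561.7, 0.0, 321.9], [0.0, 561.7, 235.6], [0.0, 0.0, 1.0]]
{'clock': 0.1, 'qpos': array([ 9.92005266e-01,  2.76545096e-01,  1.50601302e+00,  1.56763608e-05,
        1.36070298e+00, -1.21011866e-01]), 'qd': array([-0.00112733, -0.00081751, -0.00053476, -0.0009599 , -0.00039646,
        0.00134239]), 'effort': array([ 1.59881605e-03, -4.17700481e+01, -2.46404368e+01,  5.99494888e-05,
        5.83488989e-03,  2.53492425e-05]), 'position': array([0.25389109, 0.51542483, 0.25251599]), 'ee_rot': array([-2.93176065e-04,  2.26897741e-01,  9.73918230e-01, -7.81047086e-04]), 'contact_force': array([ 0.05463457, -0.19516057,  0.17048189]), 'moment': array([ 0.03206533,  0.00696316, -0.00179508]), 'gripper_force': 0.0, 'width': 0.08583341328044748}
```

View pics/top0.png

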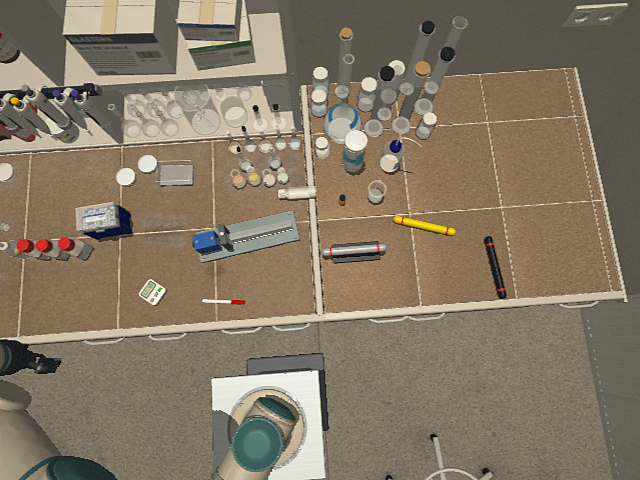

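View pics/scene0.png

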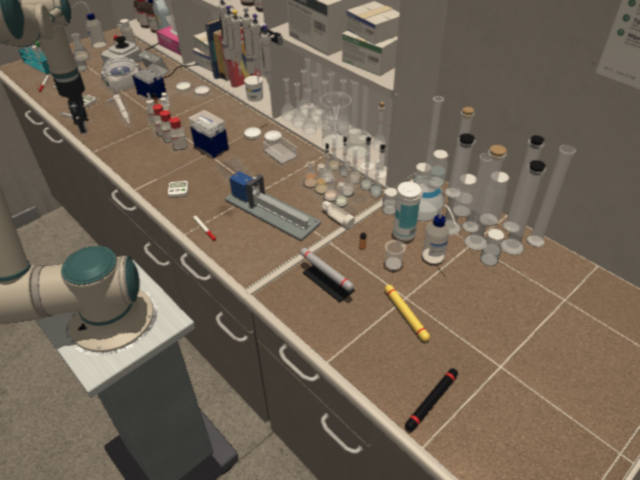

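The top view shows three rod shapes: the steel one in the black rest at (354,250), a yellow one at (425,225) and a black one at (495,266). I choose the steel one. The comparator runs from its tail at (298,225) to the blue head at (207,242), with the hold-down at about (224,235). The next crop checks both.

```bash
python3 - <<'E'
from h import *
import pickle
d=pickle.load(open("top.pkl","rb"));e=pickle.load(open("scene.pkl","rb"))
a=cv2.resize(d["img"][185:285,185:395],None,fx=3.8,fy=3.8,interpolation=cv2.INTER_CUBIC)[:,:800]
b=cv2.resize(e["img"][165:310,215:365],None,fx=1,fy=1)
cv2.imwrite("pics/crop1.png",a[:,:,::-1])
# masks
for nm,D,roi in(("top",d,(235,268,315,395)),("scene",e,(240,305,295,360))):
    hsv=cv2.cvtColor(D["img"],cv2.COLOR_RGB2HSV);r0,r1,c0,c1=roi
    m=cv2.inRange(hsv,(0,140,90),(6,255,255))|cv2.inRange(hsv,(172,140,90),(180,255,255))
    m2=np.zeros_like(m);m2[r0:r1,c0:c1]=m[r0:r1,c0:c1]
    n,l,s,c=cv2.connectedComponentsWithStats(m2)
    for i in range(1,n):
        if s[i,4]>3: print(nm,"red",s[i,4],c[i].round(1),cast(D,c[i],.052).round(4))
    r0,r1,c0,c1=(215,275,180,310) if nm=="top" else (160,245,215,330)
    m=cv2.inRange(hsv,(100,120,60),(125,255,255));m2=np.zeros_like(m);m2[r0:r1,c0:c1]=m[r0:r1,c0:c1]
    ct=max(cv2.findContours(m2,0,2)[0],key=cv2.contourArea)
    print(nm,"blue",cv2.boundingRect(ct),cv2.boxPoints(cv2.minAreaRect(ct)).round(1).tolist())
E
```

```text
top red 14 [377.4 247.5] [ 0.4963 -0.3686  0.052 ]
top red 13 [330.4 252.1] [ 0.4927 -0.2243  0.052 ]
top blue (193, 231, 28, 22) [[191.1999969482422, 235.39999389648438], [215.6999969482422, 229.6999969482422], [220.10000610351562, 248.5], [195.60000610351562, 254.3000030517578]]
scene red 4 [343.5 280.5] [ 0.4992 -0.3631  0.052 ]
scene blue (231, 172, 20, 15) [[228.0, 183.0], [234.60000610351562, 169.8000030517578], [250.1999969482422, 177.60000610351562], [243.60000610351562, 190.8000030517578]]
```

View pics/crop1.png

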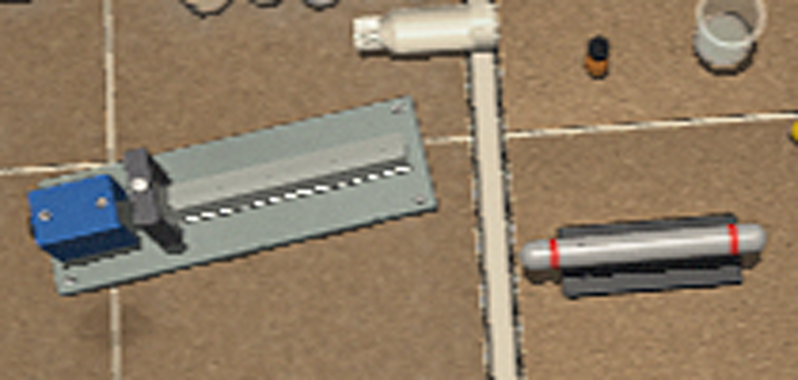

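The crop confirms the steel rod with two red rings in the rest, its ends at (322.6,252.6) and (386.3,247.6) in full-image pixels. The comparator base corners are at crop (410,97), (437,208) and (62,295), and the groove points toward the blue head.

```bash
python3 - <<'E'
from h import *
import pickle
d=pickle.load(open("top.pkl","rb"));e=pickle.load(open("scene.pkl","rb"))
g=cv2.cvtColor(d["img"],cv2.COLOR_RGB2GRAY)
P=np.float32([[410,97],[437,208],[62,295]])/3.8+185-.37
Q=cv2.cornerSubPix(g,P.reshape(-1,1,2).copy(),(3,3),(-1,-1),(3,30,.01)).reshape(-1,2)
print(P,Q)
L=np.array([[-.185,-.05],[-.185,.05],[.135,.05]])
for X in(P,Q):
    W=np.array([cast(d,p,.012)[:2] for p in X])
    print("lens",np.linalg.norm(W[1]-W[0]),np.linalg.norm(W[2]-W[1]))
    A=L-L.mean(0);B=W-W.mean(0)
    th=np.arctan2((A[:,0]*B[:,1]-A[:,1]*B[:,0]).sum(),(A*B).sum())
    R=np.array([[np.cos(th),-np.sin(th)],[np.sin(th),np.cos(th)]]);t=W.mean(0)-R@L.mean(0)
    print("comp",t.round(4),th, "groove",(t+R@[-.085,0]).round(4),"mouth",(t+R@[.062,0]).round(4),"res",(W-(L@R.T+t)).round(4).tolist())
# project check in both views
th0,t0=th,t
v=e["img"].copy();w=d["img"].copy()
for p in([-.185,-.05,.012],[-.185,.05,.012],[.135,.05,.012],[-.17,-.009,.047],[-.17,.009,.047],[.027,.009,.047],[.062,-.023,.081],[.062,.023,.081],[.128,.023,.081]):
    q=np.r_[t+R@p[:2],p[2]]
    for D,I in((e,v),(d,w)):
        u=proj(D,q).round().astype(int); I[u[1],u[0]]=(255,0,255)
r=[cast(d,p,.049) for p in((377.4,247.5),(330.4,252.1),(322.4,252.5),(386,247.4))]
print("rod",[x.round(4).tolist() for x in r],"mid",((r[0]+r[1])/2).round(4),((r[2]+r[3])/2).round(4), "ang",np.arctan2(*(r[1]-r[0])[1::-1]))
for a in(-.1,.1):
    m=(r[0]+r[1])/2;x=(r[1]-r[0])/np.linalg.norm(r[1]-r[0]);u=proj(e,m+a*x).round().astype(int);v[u[1],u[0]]=(255,0,255)
a=cv2.resize(w[205:275,185:395],None,fx=3.8,fy=3.8,interpolation=0);b=cv2.resize(v[165:305,220:360],None,fx=2.3,fy=2.3,interpolation=0)
o=np.zeros((590,798,3),np.uint8);o[:266]=a;o[266:266+b.shape[0],:b.shape[1]]=b
cv2.imwrite("pics/chk.png",o[:,:,::-1])
E
```

```text
[[292.52475 210.15633]
 [299.63    239.36685]
 [200.9458  262.2616 ]] [[292.13013 210.85268]
 [298.6007  239.23212]
 [203.36545 261.25516]]
lens 0.0984336701453226 0.3150624414911732
comp [0.5672 0.0571] 1.7317045922590346 groove [ 0.5808 -0.0268] mouth [0.5573 0.1183] res [[-0.0015, 0.002], [0.0002, 0.0014], [0.0013, -0.0034]]
lens 0.09529239925311506 0.30412131166442147
comp [0.5677 0.0562] 1.730286018982235 groove [ 0.5812 -0.0278] mouth [0.5579 0.1174] res [[-0.0039, 0.0045], [0.0007, 0.0056], [0.0032, -0.0101]]
rod [[0.4968, -0.369, 0.049], [0.4932, -0.2244, 0.049], [0.4937, -0.2, 0.049], [0.4952, -0.3953, 0.049]] mid [ 0.495  -0.2967  0.049 ] [ 0.4945 -0.2976  0.049 ] ang 1.5962498524015551
```

View pics/chk.png

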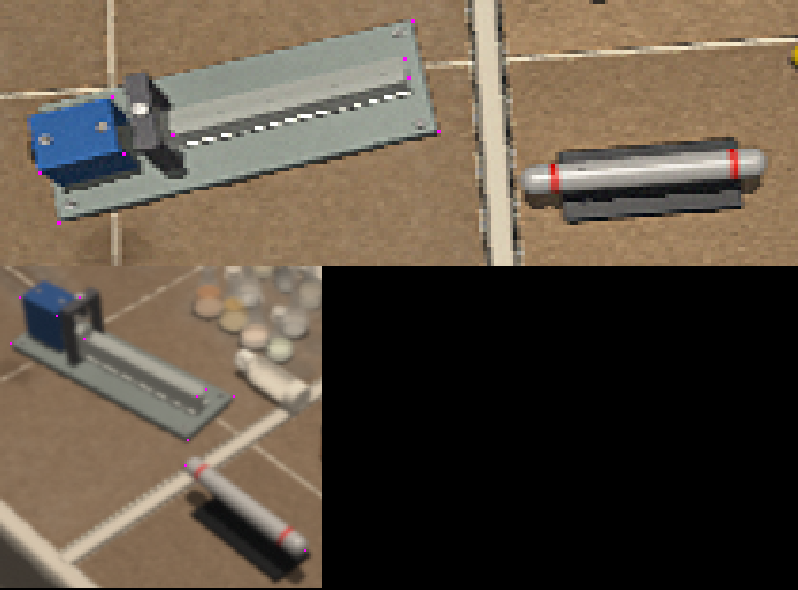

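The check shows the first set of base corners, taken by eye, fits the base well: the measured sides are 98 × 315 mm against the true 100 × 320. The rod and comparator are located well enough. I'll grip 20 mm behind the rod's middle, on the -y side, so the fingers stay short of the bridge. First I turn the wrist.

```bash
python3 -m handwheel '{"sx":[0,0,0,0,0],"sy":[0,0,0,0,0],"sz":[0,0,0,0,0],"yaw":[0.12,0.12,0.12,0.12,0.12]}' 0.085; python3 -m handwheel '{"sx":[0,0,0,0,0],"sy":[0,0,0,0,0],"sz":[0,0,0,0,0],"yaw":[0.12,0.12,0.12,0.12,0.012]}'; cat >> h.py <<'E'
from scipy.spatial.transform import Rotation as Ro
def st():
    s=readout.get_state();q=s["ee_rot"];R=Ro.from_quat(np.r_[q[1:],q[0]]).as_matrix();return s,np.array(s["position"]),R
def go(target,ang=None):
    s,p,R=st();a=np.arctan2(R[1,0],R[0,0])
    print("t",round(s["clock"],2),"p",p.round(4),"ang",round(a,4),"tilt",R[:,2].round(4),"w",round(s["width"],4),"F",np.round(s["contact_force"],2),"tool d",(R.T@(np.array(target)-p)).round(4),"turn",None if ang is None else round(a-ang,4))
E
python3 -c "
from h import *
go([.4955,-.317,.12],1.592)"
```

```text
clock: 0.52
position: [0.254, 0.5155, 0.2528]
ee_rot: [-0.0, 0.507, 0.862, -0.001]
contact_force: [0.5, 0.1, 0.5]
width: 0.0851
gripper_force: 0.0
clock: 0.93
position: [0.254, 0.5155, 0.2528]
ee_rot: [0.0, 0.7, 0.714, -0.0]
contact_force: [-0.6, 0.1, -0.2]
width: 0.0852
gripper_force: 0.0
t 0.93 p [0.254  0.5155 0.2528] ang 1.5894 tilt [-5.e-04 -8.e-04 -1.e+00] w 0.0852 F [-0.58  0.13 -0.15] tool d [-0.8368  0.226   0.1334] turn -0.0026
```

```bash
M=1; python3 -m handwheel '{"sx":[-0.04,-0.04,-0.04,-0.04,-0.04],"sy":[0.011,0.011,0.011,0.011,0.011],"sz":[0,0,0,0,0],"yaw":[0,0,0,0,0]}' >/dev/null; python3 -m handwheel '{"sx":[-0.04,-0.04,-0.04,-0.04,-0.04],"sy":[0.011,0.011,0.011,0.011,0.011],"sz":[0,0,0,0,0],"yaw":[0,0,0,0,0]}' >/dev/null;  python3 -m handwheel '{"sx":[-0.04,-0.04,-0.04,-0.04,-0.04],"sy":[0.011,0.011,0.011,0.011,0.011],"sz":[0,0,0,0,0],"yaw":[0,0,0,0,0]}' >/dev/null; python3 -m handwheel '{"sx":[-0.04,-0.04,-0.04,-0.04,-0.02],"sy":[0.011,0.011,0.011,0.011,0],"sz":[0,0,0,0,0],"yaw":[0,0,0,0,0]}'; python3 -c "
from h import *
go([.4955,-.317,.12],1.592)"
```

```text
clock: 2.6
position: [0.4812, -0.2647, 0.2526]
ee_rot: [0.001, 0.699, 0.715, -0.0]
contact_force: [0.8, 0.4, 0.0]
width: 0.0849
gripper_force: 0.0
t 2.6 p [ 0.4812 -0.2647  0.2526] ang 1.5923 tilt [ 0.0015 -0.0026 -1.    ] w 0.0849 F [0.81 0.38 0.  ] tool d [-0.0522  0.013   0.1328] turn 0.0003
```

```bash
python3 -m handwheel '{"sx":[-0.025,-0.025,0,0,0],"sy":[0.0065,0.0065,0,0,0],"sz":[0,0,0.04,0.04,0.03],"yaw":[0,0,0,0,0]}'; python3 -m handwheel '{"sx":[0,0],"sy":[0,0],"sz":[0,0],"yaw":[0,0]}'; python3 -c "
from h import *
go([.4955,-.317,.064],1.592)
grab('top','pics/t1.png')
d=grab('scene');e=grab('top')
a=cv2.resize(d['img'][215:315,275:375],(400,400),interpolation=2);b=cv2.resize(e['img'][200:300,300:400],(400,400),interpolation=2)
cv2.imwrite('pics/t2.png',np.hstack([a,b])[:,:,::-1])"
```

```text
clock: 3.02
position: [0.4925, -0.3093, 0.1405]
ee_rot: [-0.001, 0.699, 0.715, -0.0]
contact_force: [0.2, 0.4, -0.5]
width: 0.0847
gripper_force: 0.0
clock: 3.18
position: [0.4927, -0.3087, 0.1419]
ee_rot: [-0.002, 0.699, 0.715, -0.0]
contact_force: [0.3, 0.1, -1.2]
width: 0.0849
gripper_force: 0.0
t 3.18 p [ 0.4927 -0.3087  0.1419] ang 1.5933 tilt [-0.0032  0.0028 -1.    ] w 0.0849 F [ 0.27  0.14 -1.21] tool d [-0.0086  0.0029  0.0779] turn 0.0013
```

View pics/t2.png

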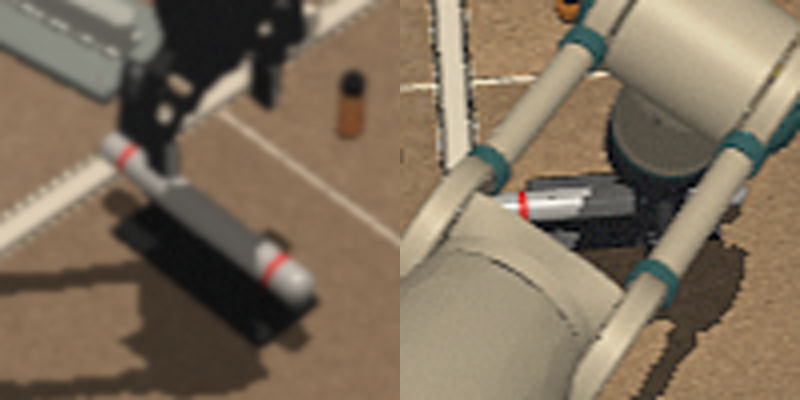

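The fingers hang over the rod, one on each side, as seen in the scene crop around (170,150). The grasp is centred, so I go down.

```bash
python3 -m handwheel '{"sx":[-0.008,0,0,0,0],"sy":[0.003,0,0,0,0],"sz":[0.02,0.02,0.015,0.01,0],"yaw":[0,0,0,0,0]}'; python3 -c "
from h import *
go([.4955,-.317,.064],1.592)"
```

```text
clock: 3.75
position: [0.4966, -0.3171, 0.0781]
ee_rot: [-0.0, 0.699, 0.715, 0.0]
contact_force: [-0.9, 0.5, -0.6]
width: 0.0851
gripper_force: 0.0
t 3.75 p [ 0.4966 -0.3171  0.0781] ang 1.5923 tilt [-5.e-04  5.e-04 -1.e+00] w 0.0851 F [-0.91  0.45 -0.62] tool d [ 0.0001 -0.0011  0.0141] turn 0.0003
```

```bash
python3 -m handwheel '{"sx":[0,0,0,0],"sy":[-0.001,0,0,0],"sz":[0.008,0.006,0,0],"yaw":[0,0,0,0]}'; python3 -m handwheel '{"sx":[0,0,0,0,0],"sy":[0,0,0,0,0],"sz":[0,0,0,0,0],"yaw":[0,0,0,0,0]}' 0.0 25; python3 -m handwheel '{"sx":[0,0,0,0],"sy":[0,0,0,0],"sz":[0,0,0,0],"yaw":[0,0,0,0]}'; python3 -c "
from h import *
go([.4955,-.317,.064],1.592)"
```

```text
clock: 4.08
position: [0.4958, -0.3173, 0.0645]
ee_rot: [0.0, 0.7, 0.715, 0.0]
contact_force: [-0.5, -0.2, -0.6]
width: 0.0848
gripper_force: 0.0
clock: 4.5
position: [0.496, -0.3173, 0.0645]
ee_rot: [0.0, 0.7, 0.714, 0.0]
contact_force: [6.5, 0.1, 3.5]
width: 0.0252
gripper_force: 6.9
clock: 4.83
position: [0.4968, -0.3176, 0.0647]
ee_rot: [0.001, 0.7, 0.714, 0.001]
contact_force: [4.4, 1.2, 2.0]
width: 0.0226
gripper_force: 28.6
t 4.83 p [ 0.4968 -0.3176  0.0647] ang 1.5914 tilt [ 2.5e-03 -7.0e-04 -1.0e+00] w 0.0226 F [4.36 1.18 2.01] tool d [ 0.0006 -0.0013  0.0007] turn -0.0006
```

The 22.6 mm width is less than the 24 mm diameter, so the pads may be biting above the axis. I regrip 4 mm lower to compare.

```bash
python3 -m handwheel '{"sx":[0,0,0,0,0],"sy":[0,0,0,0,0],"sz":[0,0,0.004,0,0],"yaw":[0,0,0,0,0]}' 0.045 25; python3 -m handwheel '{"sx":[0,0,0,0,0],"sy":[0,0,0,0,0],"sz":[0,0,0,0,0],"yaw":[0,0,0,0,0]}' 0.0 25; python3 -m handwheel '{"sx":[0,0,0,0],"sy":[0,0,0,0],"sz":[0,0,0,0],"yaw":[0,0,0,0]}'; python3 -c "
from h import *
go([.4955,-.317,.064],1.592)"
```

```text
clock: 5.25
position: [0.4949, -0.3169, 0.0596]
ee_rot: [-0.001, 0.7, 0.715, -0.0]
contact_force: [-0.6, -0.1, -0.1]
width: 0.0451
gripper_force: 0.0
clock: 5.67
position: [0.4968, -0.3175, 0.0606]
ee_rot: [0.001, 0.7, 0.714, 0.001]
contact_force: [4.6, 0.4, -1.1]
width: 0.023
gripper_force: 26.0
clock: 6.0
position: [0.4967, -0.3175, 0.0606]
ee_rot: [0.001, 0.7, 0.714, 0.001]
contact_force: [5.5, -0.1, -0.4]
width: 0.0231
gripper_force: 26.0
t 6.0 p [ 0.4967 -0.3175  0.0606] ang 1.5913 tilt [ 2.2e-03 -6.0e-04 -1.0e+00] w 0.0231 F [ 5.46 -0.11 -0.44] tool d [ 0.0005 -0.0012 -0.0034] turn -0.0007
```

```bash
python3 -m handwheel '{"sx":[0,0,0,0,0],"sy":[0,0.002,0,0,0],"sz":[0,0,-0.002,0,0],"yaw":[0,0,0,0,0]}' 0.045 35; python3 -m handwheel '{"sx":[0,0,0,0,0],"sy":[0,0,0,0,0],"sz":[0,0,0,0,0],"yaw":[0,0,0,0,0]}' 0.0 35; python3 -m handwheel '{"sx":[0,0,0],"sy":[0,0,0],"sz":[0,0,0],"yaw":[0,0,0]}'; python3 -m handwheel '{"sx":[0,0,0,0,0],"sy":[0,0,0,0,0],"sz":[-0.01,-0.01,-0.01,0,0],"yaw":[0,0,0,0,0]}'; python3 -c "
from h import *
go([.4955,-.317,.064],1.592)"
```

```text
clock: 6.42
position: [0.4973, -0.3172, 0.0623]
ee_rot: [-0.0, 0.7, 0.715, -0.0]
contact_force: [0.1, 0.7, -0.3]
width: 0.0453
gripper_force: 0.0
clock: 6.83
position: [0.497, -0.3172, 0.0624]
ee_rot: [-0.001, 0.7, 0.714, -0.0]
contact_force: [-3.6, -0.4, 3.3]
width: 0.0228
gripper_force: 34.3
clock: 7.08
position: [0.4971, -0.3172, 0.0624]
ee_rot: [-0.001, 0.7, 0.715, -0.0]
contact_force: [-4.7, -1.1, 4.3]
width: 0.0227
gripper_force: 34.4
clock: 7.5
position: [0.4987, -0.3177, 0.0934]
ee_rot: [0.001, 0.7, 0.715, 0.0]
contact_force: [-0.2, 0.7, -2.4]
width: 0.0226
gripper_force: 34.5
t 7.5 p [ 0.4987 -0.3177  0.0934] ang 1.592 tilt [ 0.0026 -0.0016 -1.    ] w 0.0226 F [-0.25  0.72 -2.38] tool d [ 0.0008 -0.0032  0.0294] turn -0.0
```

Lifted: the force shows about 2.4 N of weight. Now I raise the rod, turn it, and carry it over the groove.

```bash
python3 -m handwheel '{"sx":[0,0,0,0,0],"sy":[0,0,0,0,0],"sz":[-0.025,-0.025,-0.015,0,0],"yaw":[0,0,-0.07,-0.07,0]}' >/dev/null; python3 -m handwheel '{"sx":[0.025,0.03,0.03,0.03,0.03],"sy":[0.004,0.004,0.004,0.004,0.004],"sz":[0,0,0,0,0],"yaw":[0,0,0,0,0]}'; python3 -c "
from h import *
go([.5842,-.0467,.12],1.7317)"
```

```text
clock: 8.33
position: [0.4932, -0.1692, 0.1561]
ee_rot: [-0.001, 0.649, 0.761, -0.0]
contact_force: [-0.0, -0.5, -1.7]
width: 0.0227
gripper_force: 34.9
t 8.33 p [ 0.4932 -0.1692  0.1561] ang 1.7292 tilt [-0.0019  0.0014 -1.    ] w 0.0227 F [-0.01 -0.54 -1.75] tool d [0.1066 0.1092 0.0361] turn -0.0025
```

```bash
python3 -m handwheel '{"sx":[0.02,0.02,0.02,0.02,0.015],"sy":[0.022,0.022,0.022,0.022,0.015],"sz":[0,0,0,0,0],"yaw":[0,0,0,0,0]}'; python3 -m handwheel '{"sx":[0,0,0],"sy":[0,0,0],"sz":[0,0,0],"yaw":[0,0,0]}';  python3 -c "
from h import *
go([.5842,-.0467,.12],1.7317)
d=grab('scene');e=grab('top')
a=cv2.resize(d['img'][165:245,220:320],(500,400),interpolation=2);b=cv2.resize(e['img'][200:270,185:325],(800,400)[:2],interpolation=2)
cv2.imwrite('pics/t3.png',np.hstack([a,b[:,:300]])[:,:,::-1])"
```

```text
clock: 8.75
position: [0.5816, -0.0583, 0.1562]
ee_rot: [-0.001, 0.648, 0.761, 0.0]
contact_force: [0.8, -0.3, -1.6]
width: 0.0226
gripper_force: 34.9
clock: 9.0
position: [0.5796, -0.0607, 0.1563]
ee_rot: [-0.001, 0.648, 0.762, -0.001]
contact_force: [0.3, 0.5, -1.7]
width: 0.0228
gripper_force: 35.0
t 9.0 p [ 0.5796 -0.0607  0.1563] ang 1.7314 tilt [-0.0027  0.     -1.    ] w 0.0228 F [ 0.27  0.47 -1.71] tool d [0.0131 0.0069 0.0362] turn -0.0003
```

View pics/t3.png

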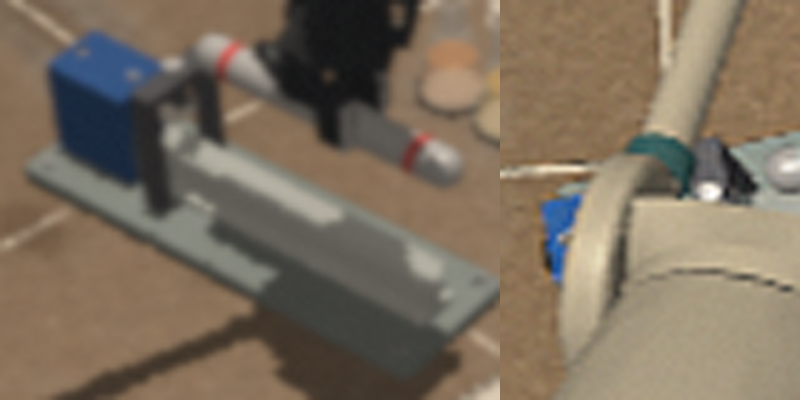

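The rod is held level over the rail and parallel to it. Its rings are at about (230,55) and (415,152) in the scene crop. I'll check the rod's offset in the hand with the rings, then lower it.

```bash
python3 - <<'E'
from h import *
s,p,R=st();d=grab('scene')
hsv=cv2.cvtColor(d["img"],cv2.COLOR_RGB2HSV)
m=cv2.inRange(hsv,(0,110,70),(8,255,255))|cv2.inRange(hsv,(172,110,70),(180,255,255))
k=np.zeros_like(m);k[168:205,255:312]=m[168:205,255:312]
n,l,S,c=cv2.connectedComponentsWithStats(k)
for i in range(1,n):
    print(S[i,4],c[i].round(1))
for a in(.0725,-.0725):
    q=p+R@[.02+a,0,.0134];print("pred",proj(d,q).round(1),"1cm up",proj(d,q+[0,0,.01]).round(1))
E
python3 -m handwheel '{"sx":[0.006,0.006,0,0,0],"sy":[0.0035,0.0035,0,0,0],"sz":[0.008,0.008,0.008,0,0],"yaw":[0,0,0,0,0]}' >/dev/null;  python3 -c "
from h import *
go([.5842,-.0467,.0684],1.7317)"
```

```text
11 [265.1 176.1]
12 [302.5 194.8]
pred [266.4 177.6] 1cm up [266.2 174.9]
pred [304.3 196.1] 1cm up [304.2 193.4]
t 9.57 p [ 0.5849 -0.0475  0.1321] ang 1.7321 tilt [-2.4e-03  4.0e-04 -1.0e+00] w 0.0226 F [ 0.72 -0.24 -3.32] tool d [ 0.0008 -0.0004  0.0637] turn 0.0004
```

```bash
python3 -m handwheel '{"sx":[0,0,0,0,0],"sy":[0,0,0,0,0],"sz":[0.015,0.015,0.015,0.008,0],"yaw":[0,0,0,0,0]}';  python3 -m handwheel '{"sx":[0,0,0,0],"sy":[0,0,0,0],"sz":[0.002,0.002,0.002,0],"yaw":[0,0,0,0]}';  python3 -c "
from h import *
go([.5842,-.0467,.0684],1.7317)"
```

```text
clock: 9.98
position: [0.5843, -0.0475, 0.0786]
ee_rot: [-0.002, 0.648, 0.762, -0.001]
contact_force: [0.2, -0.2, -1.8]
width: 0.0224
gripper_force: 34.9
clock: 10.32
position: [0.5859, -0.0477, 0.0746]
ee_rot: [0.0, 0.648, 0.762, 0.0]
contact_force: [-0.3, 0.1, -2.4]
width: 0.0227
gripper_force: 34.9
t 10.32 p [ 0.5859 -0.0477  0.0746] ang 1.7319 tilt [ 8.e-04 -1.e-04 -1.e+00] w 0.0227 F [-0.29  0.08 -2.41] tool d [ 0.0013 -0.0015  0.0062] turn 0.0002
```

```bash
python3 -m handwheel '{"sx":[0,0,0,0],"sy":[-0.001,0,0,0],"sz":[0.001,0.001,0.001,0],"yaw":[0,0,0,0]}';  python3 -m handwheel '{"sx":[0,0,0,0],"sy":[0,0,0,0],"sz":[0.001,0.001,0,0],"yaw":[0,0,0,0]}'; python3 -m handwheel '{"sx":[0,0,0],"sy":[0,0,0],"sz":[0.001,0,0],"yaw":[0,0,0]}'; python3 -c "
from h import *
go([.5842,-.0467,.0684],1.7317)"
```

```text
clock: 10.65
position: [0.5845, -0.0478, 0.0712]
ee_rot: [-0.0, 0.648, 0.762, 0.0]
contact_force: [-0.5, 0.3, -2.1]
width: 0.0227
gripper_force: 34.9
clock: 10.98
position: [0.5855, -0.0478, 0.0697]
ee_rot: [0.001, 0.648, 0.762, 0.001]
contact_force: [1.3, -0.5, 0.2]
width: 0.0224
gripper_force: 35.1
clock: 11.23
position: [0.5858, -0.0478, 0.0693]
ee_rot: [0.001, 0.648, 0.762, 0.001]
contact_force: [0.9, 1.4, 5.7]
width: 0.0227
gripper_force: 35.6
t 11.23 p [ 0.5858 -0.0478  0.0693] ang 1.732 tilt [ 2.9e-03 -2.0e-04 -1.0e+00] w 0.0227 F [0.87 1.36 5.67] tool d [ 0.0014 -0.0014  0.0009] turn 0.0003
```

It touched at 0.0695, about 1 mm higher than expected. I'll open a little so the rod seats itself, then regrip. The side force on closing will show how well I'm centred.

```bash
python3 -m handwheel '{"sx":[0,0,0],"sy":[0,0,0],"sz":[0,0,0],"yaw":[0,0,0]}' 0.04 30; python3 -c "
from h import *
go([.5842,-.0467,.0684],1.7317)"; python3 -m handwheel '{"sx":[0,0,0,0,0],"sy":[0,0,0,0,0],"sz":[0,0,0,0,0],"yaw":[0,0,0,0,0]}' 0.0 30; python3 -m handwheel '{"sx":[0,0],"sy":[0,0],"sz":[0,0],"yaw":[0,0]}'; python3 -c "
from h import *
go([.5842,-.0467,.0684],1.7317)
s,p,R=st();print(R.T@s['contact_force'],s['moment'])
d=grab('scene')
cv2.imwrite('pics/t4.png',cv2.resize(d['img'][165:245,220:320],(750,600),interpolation=2)[:,:,::-1])"
```

```text
clock: 11.48
position: [0.5837, -0.0478, 0.0677]
ee_rot: [-0.001, 0.648, 0.762, -0.001]
contact_force: [0.6, -0.7, 1.0]
width: 0.04
gripper_force: 0.0
t 11.48 p [ 0.5837 -0.0478  0.0677] ang 1.7318 tilt [-2.1e-03  3.0e-04 -1.0e+00] w 0.04 F [ 0.65 -0.66  1.02] tool d [ 0.001   0.0007 -0.0007] turn 0.0001
clock: 11.9
position: [0.5864, -0.0477, 0.0686]
ee_rot: [0.001, 0.648, 0.762, 0.001]
contact_force: [4.6, 2.2, 0.4]
width: 0.0228
gripper_force: 32.3
clock: 12.07
position: [0.5864, -0.0477, 0.0686]
ee_rot: [0.001, 0.648, 0.762, 0.001]
contact_force: [4.4, 1.9, -0.4]
width: 0.0228
gripper_force: 32.3
t 12.07 p [ 0.5864 -0.0477  0.0686] ang 1.7313 tilt [ 3.8e-03  3.0e-04 -1.0e+00] w 0.0228 F [ 4.35  1.91 -0.36] tool d [ 0.0013 -0.002   0.0002] turn -0.0004
[1.18810819 4.60003506 0.38129665] [ 0.29306293 -0.84843051 -0.06207138]
```

View pics/t4.png

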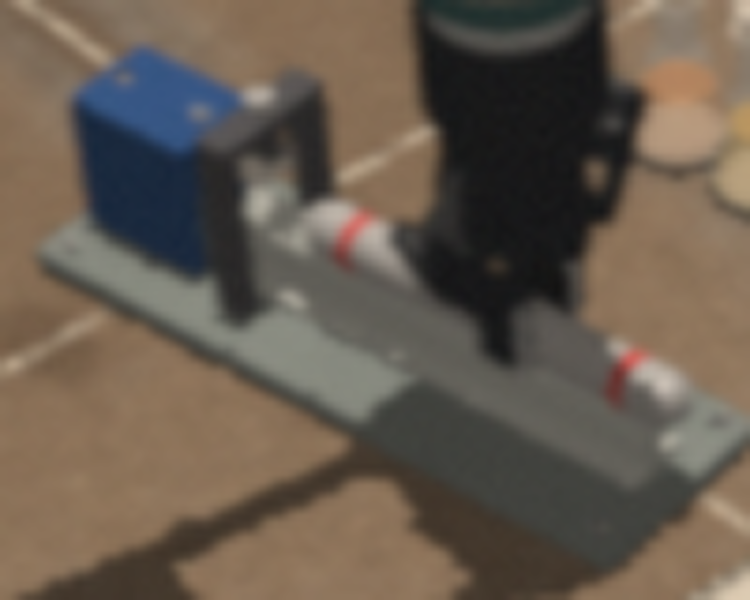

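The rod lies in the groove, parallel to the rail, with its leading end at (335,215) just short of the bridge. I shift about 2.5 mm sideways to relieve the side load, then slide.

```bash
python3 -m handwheel '{"sx":[0,0],"sy":[0.0025,0],"sz":[0,0],"yaw":[0,0]}'>/dev/null; python3 -m handwheel '{"sx":[0.003,0.003,0.003,0.003,0.003],"sy":[0,0,0,0,0],"sz":[0,0,0,0,0],"yaw":[0,0,0,0,0]}'; cat > f.py <<'E'
from h import *
o=np.array([.5672,.0571]);s,p,R=st();x=np.array([-.160,.987])
print("t",round(s["clock"],2),"along(mm)",((p[:2]-o)@x*1e3).round(2),"z",p[2].round(4),"toolF",(R.T@s["contact_force"]).round(2),"grip",round(s["gripper_force"],1),"w",round(s["width"],4),"mom",np.round(s["moment"],2))
E
python3 f.py; python3 -m handwheel '{"sx":[0.004,0.004,0.004,0.004,0.004],"sy":[0,0,0,0,0],"sz":[0,0,0,0,0],"yaw":[0,0,0,0,0]}'>/dev/null; python3 f.py
```

```text
clock: 12.7
position: [0.5843, -0.0328, 0.0684]
ee_rot: [0.0, 0.648, 0.762, -0.0]
contact_force: [-0.5, -4.7, 3.4]
width: 0.0228
gripper_force: 32.6
t 12.7 along(mm) -91.46 z 0.0684 toolF [-4.52 -1.22 -3.36] grip 32.6 w 0.0228 mom [-0.75  0.01  0.1 ]
t 13.12 along(mm) -71.67 z 0.0684 toolF [-7.13 -2.15 -3.41] grip 32.6 w 0.0224 mom [-1.12  0.15  0.04]
```

```bash
python3 -m handwheel '{"sx":[0.003,0.003,0.003,0.003,0.003],"sy":[-0.0005,-0.0005,0,0,0],"sz":[-0.0007,-0.0007,0,0,0],"yaw":[0,0,0,0,0]}'>/dev/null; python3 f.py; python3 -m handwheel '{"sx":[0.001,0.001,0.001,0.001,0.001],"sy":[0,0,0,0,0],"sz":[0,0,0,0,0],"yaw":[0,0,0,0,0]}'>/dev/null; python3 f.py
```

```text
t 13.53 along(mm) -55.61 z 0.0693 toolF [-2.01  0.85  2.72] grip 32.1 w 0.0226 mom [-0.36 -0.23 -0.1 ]
t 13.95 along(mm) -51.28 z 0.0696 toolF [-1.77  0.4   3.01] grip 32.1 w 0.0228 mom [-0.3  -0.23 -0.05]
```

```bash
for i in 1; do python3 -m handwheel '{"sx":[0.001,0.001,0.001,0.001],"sy":[0,0,0,0],"sz":[0.0005,0,0,0],"yaw":[0,0,0,0]}'>/dev/null; python3 f.py; python3 -m handwheel '{"sx":[0.001,0.001,0.001,0.001],"sy":[0,0,0,0],"sz":[0,0,0,0],"yaw":[0,0,0,0]}'>/dev/null; python3 f.py; done
```

```text
t 14.28 along(mm) -47.29 z 0.0692 toolF [-2.09  1.4   2.94] grip 32.1 w 0.0225 mom [-0.3  -0.2  -0.09]
t 14.62 along(mm) -43.26 z 0.0692 toolF [-1.65  1.35  2.33] grip 32.1 w 0.0226 mom [-0.29 -0.19 -0.07]
```

```bash
python3 -m handwheel '{"sx":[0.001,0.001,0.001,0.001],"sy":[0,0,0,0],"sz":[0,0,0,0],"yaw":[0,0,0,0]}'>/dev/null; python3 f.py
```

```text
t 14.95 along(mm) -39.26 z 0.0692 toolF [-1.84  0.53  3.15] grip 32.1 w 0.0227 mom [-0.26 -0.21 -0.12]
```

```bash
python3 -m handwheel '{"sx":[0.001,0.001,0.001],"sy":[0,0,0],"sz":[0,0,0],"yaw":[0,0,0]}'>/dev/null; python3 f.py
```

```text
t 15.2 along(mm) -36.27 z 0.0692 toolF [-2.55  1.63  2.57] grip 32.1 w 0.023 mom [-0.3  -0.21 -0.06]
```

```bash
python3 -m handwheel '{"sx":[0.001,0.001,0.001],"sy":[0,0,0],"sz":[0,0,0],"yaw":[0,0,0]}'>/dev/null; python3 f.py
```

```text
t 15.45 along(mm) -33.23 z 0.0692 toolF [-1.44 -0.16  1.1 ] grip 32.1 w 0.0228 mom [-0.34 -0.19 -0.08]
```

```bash
python3 -m handwheel '{"sx":[0.001,0.001,0.001],"sy":[0,0,0],"sz":[0,0,0],"yaw":[0,0,0]}'>/dev/null; python3 f.py
```

```text
t 15.7 along(mm) -30.25 z 0.0692 toolF [-1.97  1.62  2.74] grip 32.1 w 0.0227 mom [-0.32 -0.26 -0.05]
```

```bash
python3 -m handwheel '{"sx":[0.001,0.001,0.001],"sy":[0,0,0],"sz":[0,0,0],"yaw":[0,0,0]}'>/dev/null; python3 f.py
```

```text
t 15.95 along(mm) -27.23 z 0.0692 toolF [-0.91  0.97  2.37] grip 32.1 w 0.0227 mom [-0.34 -0.2  -0.06]
```

```bash
python3 -m handwheel '{"sx":[0.001,0.001,0.001],"sy":[0,0,0],"sz":[0,0,0],"yaw":[0,0,0]}'>/dev/null; python3 f.py
```

```text
t 16.2 along(mm) -24.24 z 0.0692 toolF [-1.15  1.11  3.23] grip 32.1 w 0.0224 mom [-0.27 -0.21 -0.05]
```

```bash
python3 -m handwheel '{"sx":[0.001,0.001],"sy":[0,0],"sz":[0,0],"yaw":[0,0]}'>/dev/null; python3 f.py
```

```text
t 16.37 along(mm) -22.27 z 0.0692 toolF [-1.55  0.54  3.22] grip 32.1 w 0.0224 mom [-0.27 -0.16 -0.01]
```

```bash
python3 -m handwheel '{"sx":[0.001,0.001],"sy":[0,0],"sz":[0,0],"yaw":[0,0]}'>/dev/null; python3 f.py
```

```text
t 16.53 along(mm) -20.26 z 0.0692 toolF [-1.55  0.47  2.91] grip 32.1 w 0.0227 mom [-0.28 -0.2  -0.01]
```

```bash
python3 -m handwheel '{"sx":[0.001,0.001],"sy":[0,0],"sz":[0,0],"yaw":[0,0]}'>/dev/null; python3 f.py
```

```text
t 16.7 along(mm) -18.96 z 0.0692 toolF [-5.29  0.33  2.61] grip 32.1 w 0.0227 mom [-0.93 -0.19 -0.08]
```

Contact: the stop is carrying about 3.7 N. I press further in small steps.

```bash
python3 -m handwheel '{"sx":[0.0005,0.0005,0],"sy":[0,0,0],"sz":[0,0,0],"yaw":[0,0,0]}'>/dev/null; python3 f.py
```

```text
t 16.95 along(mm) -18.41 z 0.0693 toolF [-4.56  0.9   3.79] grip 32.1 w 0.0229 mom [-0.94 -0.19 -0.03]
```

```bash
python3 -m handwheel '{"sx":[0.0005,0.0005,0],"sy":[0,0,0],"sz":[0,0,0],"yaw":[0,0,0]}'>/dev/null; python3 f.py
```

```text
t 17.2 along(mm) -17.96 z 0.0693 toolF [-7.03  0.23  3.14] grip 32.1 w 0.0227 mom [-1.22 -0.27 -0.  ]
```

```bash
python3 -m handwheel '{"sx":[0.0004,0.0003,0],"sy":[0,0,0],"sz":[0,0,0],"yaw":[0,0,0]}'>/dev/null; python3 f.py;  python3 -m handwheel '{"sx":[0,0,0],"sy":[0,0,0],"sz":[0,0,0],"yaw":[0,0,0]}'>/dev/null; python3 f.py
```

```text
t 17.45 along(mm) -17.7 z 0.0693 toolF [-8.65  0.32  3.92] grip 32.0 w 0.0224 mom [-1.39 -0.26 -0.05]
t 17.7 along(mm) -17.73 z 0.0693 toolF [-8.05  0.36  3.33] grip 32.0 w 0.0228 mom [-1.36 -0.31 -0.03]
```

```bash
python3 -m handwheel '{"sx":[0.0002,0,0,0,0],"sy":[0,0,0,0,0],"sz":[0,0,0,0,0],"yaw":[0,0,0,0,0]}'>/dev/null; python3 f.py;  python3 -m handwheel '{"sx":[-0.0005,-0.0005,-0.0005,0],"sy":[0,0,0,0],"sz":[0,0,0,0],"yaw":[0,0,0,0]}'>/dev/null; python3 f.py
```

```text
t 18.12 along(mm) -17.66 z 0.0693 toolF [-8.66 -0.39  2.8 ] grip 32.0 w 0.023 mom [-1.49 -0.28 -0.11]
t 18.45 along(mm) -18.24 z 0.0693 toolF [-5.69  0.27  2.6 ] grip 32.0 w 0.0226 mom [-0.99 -0.28 -0.02]
```

```bash
python3 -m handwheel '{"sx":[-0.0005,-0.0005,-0.0005,0],"sy":[0,0,0,0],"sz":[0,0,0,0],"yaw":[0,0,0,0]}'>/dev/null; python3 f.py
```

```text
t 18.78 along(mm) -18.72 z 0.0692 toolF [-4.69  0.69  1.87] grip 32.0 w 0.0228 mom [-0.75 -0.2  -0.08]
```

```bash
python3 -m handwheel '{"sx":[-0.0005,-0.0005,0],"sy":[0,0,0],"sz":[0,0,0],"yaw":[0,0,0]}'>/dev/null; python3 f.py; python3 -m handwheel '{"sx":[-0.0005,-0.0005,0],"sy":[0,0,0],"sz":[0,0,0],"yaw":[0,0,0]}'>/dev/null; python3 f.py
```

```text
t 19.03 along(mm) -19.11 z 0.0692 toolF [-1.79  0.64  2.17] grip 32.0 w 0.0228 mom [-0.39 -0.18 -0.09]
t 19.28 along(mm) -19.78 z 0.0692 toolF [0.53 0.24 2.09] grip 32.1 w 0.0229 mom [-0.01 -0.19 -0.01]
```

The pressing is done, with at least 6.9 N held for over 0.5 s. The wrist is now near zero after backing off, so friction balances the spring. I give a tiny nudge forward and release.

```bash
python3 -m handwheel '{"sx":[0.0004,0,0],"sy":[0,0,0],"sz":[0,0,0],"yaw":[0,0,0]}'>/dev/null; python3 f.py; python3 -m handwheel '{"sx":[0,0,0,0],"sy":[0,0,0,0],"sz":[0,0,0,0],"yaw":[0,0,0,0]}' 0.034 >/dev/null; python3 f.py;  python3 - <<'E'
from h import *
d=grab('scene')
hsv=cv2.cvtColor(d["img"],cv2.COLOR_RGB2HSV)
cv2.imwrite('pics/t5.png',cv2.resize(d['img'][165:245,220:320],(750,600),interpolation=2)[:,:,::-1])
E
```

```text
t 19.53 along(mm) -19.78 z 0.0692 toolF [-0.4   1.27  3.19] grip 32.1 w 0.0228 mom [ 0.   -0.17 -0.07]
t 19.87 along(mm) -20.0 z 0.0694 toolF [-0.58 -0.77 -0.17] grip 0.0 w 0.0341 mom [ 0.03 -0.04  0.03]
```

View pics/t5.png

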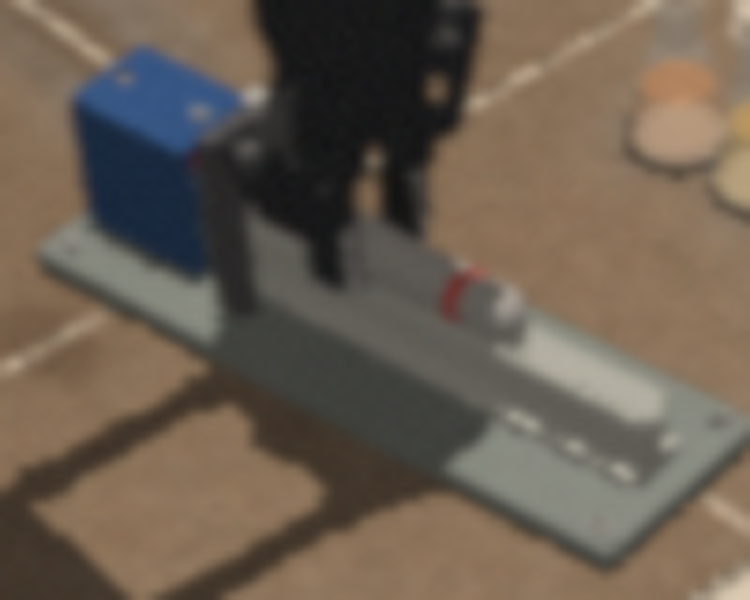

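The load and unload slopes are both about 4 N/mm with no hysteresis, which suggests the contact at release was only about 0 to 0.3 N. I regrip to add a gentle preload.

```bash
python3 -m handwheel '{"sx":[0,0,0,0,0],"sy":[0,0,0,0,0],"sz":[0,0,0,0,0],"yaw":[0,0,0,0,0]}' 0.0 25 >/dev/null; python3 f.py; python3 -m handwheel '{"sx":[0.0003,0,0],"sy":[0,0,0],"sz":[0,0,0],"yaw":[0,0,0]}'>/dev/null; python3 f.py;python3 -m handwheel '{"sx":[0.0003,0,0],"sy":[0,0,0],"sz":[0,0,0],"yaw":[0,0,0]}'>/dev/null; python3 f.py
```

```text
t 20.33 along(mm) -20.07 z 0.0695 toolF [ 0.45  1.93 -3.15] grip 26.2 w 0.0231 mom [ 0.14 -0.11 -0.01]
t 20.58 along(mm) -20.04 z 0.0695 toolF [-1.3   0.16 -2.88] grip 26.3 w 0.0231 mom [-0.01 -0.21  0.06]
t 20.83 along(mm) -20.01 z 0.0695 toolF [-1.97  1.52 -3.31] grip 26.4 w 0.0228 mom [-0.41 -0.26  0.01]
```

```bash
python3 -m handwheel '{"sx":[0,0,0],"sy":[0,0,0],"sz":[-0.0007,0,0],"yaw":[0,0,0]}'>/dev/null; python3 f.py; python3 -m handwheel '{"sx":[0.0003,0,0],"sy":[0,0,0],"sz":[0,0,0],"yaw":[0,0,0]}'>/dev/null; python3 f.py;python3 -m handwheel '{"sx":[0.0003,0,0],"sy":[0,0,0],"sz":[0,0,0],"yaw":[0,0,0]}'>/dev/null; python3 f.py
```

```text
t 21.08 along(mm) -19.78 z 0.0697 toolF [-2.66  1.7   0.21] grip 26.1 w 0.0227 mom [-0.55 -0.5  -0.02]
t 21.33 along(mm) -19.61 z 0.0697 toolF [-3.77  2.68  1.11] grip 26.0 w 0.0227 mom [-0.66 -0.59  0.01]
t 21.58 along(mm) -19.4 z 0.0697 toolF [-5.47  2.22  1.34] grip 26.0 w 0.0231 mom [-0.72 -0.56 -0.1 ]
```

```bash
for i in 1; do python3 -m handwheel '{"sx":[0.0003,0,0],"sy":[0,0,0],"sz":[0,0,0],"yaw":[0,0,0]}'>/dev/null; python3 f.py; python3 -m handwheel '{"sx":[-0.0003,0,0],"sy":[0,0,0],"sz":[0,0,0],"yaw":[0,0,0]}'>/dev/null; python3 f.py; python3 -m handwheel '{"sx":[-0.0003,0,0],"sy":[0,0,0],"sz":[0,0,0],"yaw":[0,0,0]}'>/dev/null; python3 f.py; python3 -m handwheel '{"sx":[-0.0003,0,0],"sy":[0,0,0],"sz":[0,0,0],"yaw":[0,0,0]}'>/dev/null; python3 f.py; done
```

```text
t 21.83 along(mm) -19.24 z 0.0697 toolF [-5.    1.35  1.36] grip 26.0 w 0.0228 mom [-0.79 -0.58 -0.09]
t 22.08 along(mm) -19.28 z 0.0698 toolF [-4.75  2.51  1.76] grip 26.0 w 0.0227 mom [-0.69 -0.52  0.  ]
t 22.33 along(mm) -19.28 z 0.0698 toolF [-3.63  2.82  2.02] grip 25.9 w 0.0232 mom [-0.6  -0.61 -0.03]
t 22.58 along(mm) -19.31 z 0.0698 toolF [-2.52  2.79  1.95] grip 25.9 w 0.023 mom [-0.48 -0.66 -0.02]
```

```bash
python3 -m handwheel '{"sx":[-0.0004,0,0],"sy":[0,0,0],"sz":[0,0,0],"yaw":[0,0,0]}'>/dev/null; python3 f.py; python3 -m handwheel '{"sx":[-0.0004,0,0],"sy":[0,0,0],"sz":[0,0,0],"yaw":[0,0,0]}'>/dev/null; python3 f.py; python3 -m handwheel '{"sx":[-0.0003,0,0],"sy":[0,0,0],"sz":[0,0,0],"yaw":[0,0,0]}'>/dev/null; python3 f.py
```

```text
t 22.83 along(mm) -19.41 z 0.0699 toolF [-0.75  3.16  1.82] grip 25.9 w 0.023 mom [-0.11 -0.63 -0.06]
t 23.08 along(mm) -19.64 z 0.07 toolF [2.08 3.92 0.64] grip 26.0 w 0.0231 mom [ 0.27 -0.54 -0.07]
t 23.33 along(mm) -19.98 z 0.07 toolF [2.57 2.38 0.08] grip 26.1 w 0.0229 mom [ 0.49 -0.45 -0.16]
```

Friction holds the rod at about 2.6 N. I push again to a stop load of about 2 N, relax the wrist to about zero without the rod sliding, then release.

```bash
python3 -m handwheel '{"sx":[0.0005,0.0005,0.0005,0.0005,0],"sy":[0,0,0,0,0],"sz":[0,0,0,0,0],"yaw":[0,0,0,0,0]}'>/dev/null; python3 f.py; python3 -m handwheel '{"sx":[-0.0004,-0.0004,0],"sy":[0,0,0],"sz":[0,0,0],"yaw":[0,0,0]}'>/dev/null; python3 f.py; python3 -m handwheel '{"sx":[-0.0003,0,0],"sy":[0,0,0],"sz":[0,0,0],"yaw":[0,0,0]}'>/dev/null; python3 f.py
```

```text
t 23.75 along(mm) -19.67 z 0.0699 toolF [-4.76  2.86  0.22] grip 26.0 w 0.0226 mom [-0.66 -0.52 -0.12]
t 24.0 along(mm) -19.73 z 0.0699 toolF [-3.43  2.04  0.51] grip 26.1 w 0.0232 mom [-0.55 -0.53 -0.1 ]
t 24.25 along(mm) -19.74 z 0.0699 toolF [-4.81  2.06 -0.03] grip 26.1 w 0.0226 mom [-0.54 -0.45 -0.07]
```

```bash
python3 -m handwheel '{"sx":[0,0,0,0],"sy":[0.0007,0.0007,0,0],"sz":[-0.0002,0,0,0],"yaw":[0,0,0,0]}'>/dev/null; python3 f.py; python3 -m handwheel '{"sx":[0.0005,0.0005,0,0],"sy":[0,0,0,0],"sz":[0,0,0,0],"yaw":[0,0,0,0]}'>/dev/null; python3 f.py; python3 -m handwheel '{"sx":[0.0005,0.0005,0,0],"sy":[0,0,0,0],"sz":[0,0,0,0],"yaw":[0,0,0,0]}'>/dev/null; python3 f.py
```

```text
t 24.58 along(mm) -19.48 z 0.0696 toolF [-4.38 -0.26  0.27] grip 25.9 w 0.0225 mom [-0.55 -0.13 -0.01]
t 24.92 along(mm) -18.81 z 0.0697 toolF [-4.67 -0.9   3.11] grip 25.8 w 0.0225 mom [-0.87  0.02  0.04]
t 25.25 along(mm) -18.34 z 0.0698 toolF [-6.84  0.33  2.72] grip 25.8 w 0.023 mom [-1.03 -0.02  0.06]
```

```bash
python3 -m handwheel '{"sx":[-0.0005,-0.0005,-0.0005,0,0],"sy":[0,0,0,0,0],"sz":[0.0004,0,0,0,0],"yaw":[0,0,0,0,0]}'>/dev/null; python3 f.py; python3 -m handwheel '{"sx":[-0.0004,-0.0004,0,0],"sy":[0,0,0,0],"sz":[0,0,0,0],"yaw":[0,0,0,0]}'>/dev/null; python3 f.py
```

```text
t 25.67 along(mm) -18.74 z 0.0696 toolF [-2.67 -2.73 -0.03] grip 26.1 w 0.0228 mom [-0.48  0.32  0.04]
t 26.0 along(mm) -19.18 z 0.0695 toolF [ 0.84 -3.46 -1.47] grip 26.2 w 0.0229 mom [0.03 0.65 0.05]
```

The wrist is at about 0 with the stop still carrying roughly 1.5 N. I relieve the side load and release.

```bash
python3 -m handwheel '{"sx":[0,0,0],"sy":[-0.001,0,0],"sz":[0,0,0],"yaw":[0,0,0]}'>/dev/null; python3 f.py; python3 -m handwheel '{"sx":[0,0,0,0],"sy":[0,0,0,0],"sz":[0,0,0,0],"yaw":[0,0,0,0]}' 0.036 >/dev/null; python3 f.py
```

```text
t 26.25 along(mm) -19.69 z 0.0696 toolF [ 0.92 -2.23  0.28] grip 26.0 w 0.0228 mom [0.06 0.28 0.02]
t 26.58 along(mm) -20.19 z 0.07 toolF [-0.04  0.14  0.39] grip 0.0 w 0.0358 mom [-0.04  0.    0.03]
```

The contact is doubtful again because the gripped rod follows my sideways corrections. A cleaner way is to push the rod's tail end with closed fingers and then back away, so that only groove friction sets the contact left on the stop.

```bash
python3 -m handwheel '{"sx":[0,0,0,0,0],"sy":[0,0,0,0,0],"sz":[-0.01,-0.015,-0.015,-0.01,0],"yaw":[0,0,0,0,0]}'>/dev/null; python3 -m handwheel '{"sx":[-0.02,-0.02,-0.02,-0.02,-0.02],"sy":[0,0,0,0,0],"sz":[0,0,0,0,0],"yaw":[0,0,0,0,0]}' 0.0 30 >/dev/null; python3 -m handwheel '{"sx":[-0.006,0,0,0],"sy":[0,0,0,0],"sz":[0,0,0,0],"yaw":[0,0,0,0]}'; python3 f.py; python3 - <<'E'
from h import *
s,p,R=st();o=np.array([.5672,.0571]);x=np.array([-.160,.987]);y=np.array([-x[1],x[0]])
print("lateral",(p[:2]-o)@y*1e3)
d=grab('scene');v=cv2.resize(d['img'][165:245,220:320],(750,600),interpolation=2)
for a in(-.1,.1):
    q=np.r_[o+x*a,.055];print("pred end",((proj(d,q)-[220,165])*7.5).round())
cv2.imwrite('pics/t6.png',v[:,:,::-1])
E
```

```text
clock: 27.75
position: [0.5892, -0.0658, 0.1194]
ee_rot: [-0.001, 0.648, 0.762, 0.0]
contact_force: [-0.4, -0.6, -0.5]
width: 0.0004
gripper_force: 0.0
t 27.75 along(mm) -124.8 z 0.1194 toolF [-0.53 -0.53  0.46] grip 0.0 w 0.0004 mom [-0.01 -0.07  0.02]
lateral -2.012313813132386
pred end [513. 326.]
pred end [154. 142.]
```

View pics/t6.png

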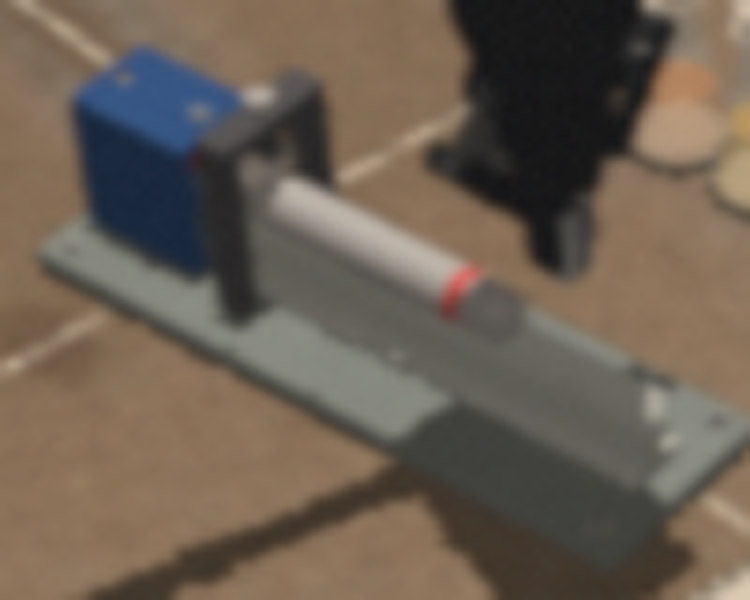

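The rod lies straight in the groove under the roller, with its tail at (520,318). The closed fingers are behind it. I lower them to axis height and push the tail.

```bash
python3 -m handwheel '{"sx":[0,0,0,0,0],"sy":[0,0,0,0,0],"sz":[0.012,0.012,0.012,0.01,0],"yaw":[0,0,0,0,0]}'>/dev/null; python3 f.py; python3 -m handwheel '{"sx":[0.002,0.002,0.002,0.002,0],"sy":[0,0,0,0,0],"sz":[0,0,0,0,0],"yaw":[0,0,0,0,0]}'>/dev/null; python3 f.py
```

```text
t 28.22 along(mm) -124.44 z 0.0717 toolF [ 0.13 -0.15  0.62] grip 0.0 w -0.0002 mom [ 0.02 -0.    0.01]
t 28.63 along(mm) -117.51 z 0.0743 toolF [1.1  0.04 0.01] grip 0.0 w 0.0001 mom [-0.04 -0.   -0.04]
```

```bash
python3 -m handwheel '{"sx":[0.001,0.001,0.001,0],"sy":[0,0,0,0],"sz":[0.001,0,0,0],"yaw":[0,0,0,0]}'>/dev/null; python3 f.py; python3 -m handwheel '{"sx":[0.001,0.001,0],"sy":[0,0,0],"sz":[0,0,0],"yaw":[0,0,0]}'>/dev/null; python3 f.py
```

```text
t 28.97 along(mm) -114.8 z 0.0727 toolF [ 0.16 -0.   -0.15] grip 0.0 w -0.0002 mom [-0.01  0.04  0.  ]
t 29.22 along(mm) -112.78 z 0.0727 toolF [-1.65 -0.68 -0.45] grip 0.0 w -0.0003 mom [-0.   -0.06 -0.01]
```

```bash
python3 -m handwheel '{"sx":[0.001,0.001,0],"sy":[0,0,0],"sz":[0,0,0],"yaw":[0,0,0]}'>/dev/null; python3 f.py
```

```text
t 29.47 along(mm) -110.76 z 0.0727 toolF [-0.01  0.23  0.45] grip 0.0 w -0.0002 mom [-0.02  0.08  0.06]
```

```bash
python3 -m handwheel '{"sx":[0.0007,0.0007,0],"sy":[0,0,0],"sz":[0,0,0],"yaw":[0,0,0]}'>/dev/null; python3 f.py
```

```text
t 29.72 along(mm) -109.98 z 0.0727 toolF [-2.69  0.92  0.38] grip 0.9 w 0.0002 mom [-0.26 -0.03  0.02]
```

```bash
python3 -m handwheel '{"sx":[0.0007,0.0007,0],"sy":[0,0,0],"sz":[0,0,0],"yaw":[0,0,0]}'>/dev/null; python3 f.py
```

```text
t 29.97 along(mm) -109.22 z 0.0728 toolF [-3.78 -1.05  0.49] grip 2.4 w -0.0002 mom [-0.83 -0.08 -0.01]
```

```bash
python3 -m handwheel '{"sx":[0.0007,0.0007,0],"sy":[0,0,0],"sz":[0,0,0],"yaw":[0,0,0]}'>/dev/null; python3 f.py; python3 -m handwheel '{"sx":[0.0003,0.0003,0],"sy":[0,0,0],"sz":[0,0,0],"yaw":[0,0,0]}'>/dev/null; python3 f.py
```

```text
t 30.22 along(mm) -108.46 z 0.0729 toolF [-6.15 -1.19  0.5 ] grip 3.3 w -0.0002 mom [-1.12 -0.07 -0.  ]
t 30.47 along(mm) -108.29 z 0.0729 toolF [-8.06 -0.55  0.41] grip 3.8 w -0.0001 mom [-1.29  0.03  0.03]
```

```bash
python3 -m handwheel '{"sx":[0.0004,0,0,0,0],"sy":[0,0,0,0,0],"sz":[0,0,0,0,0],"yaw":[0,0,0,0,0]}'>/dev/null; python3 f.py; python3 -m handwheel '{"sx":[0,0,0],"sy":[0,0,0],"sz":[0,0,0],"yaw":[0,0,0]}'>/dev/null; python3 f.py; python3 -m handwheel '{"sx":[-0.0004,-0.0004,-0.0004,-0.0004,-0.0004],"sy":[0,0,0,0,0],"sz":[0,0,0,0,0],"yaw":[0,0,0,0,0]}'>/dev/null; python3 f.py; python3 -m handwheel '{"sx":[-0.0003,-0.0003,-0.0003,-0.0003,-0.0003],"sy":[0,0,0,0,0],"sz":[0,0,0,0,0],"yaw":[0,0,0,0,0]}'>/dev/null; python3 f.py; python3 -m handwheel '{"sx":[-0.0003,-0.0003,-0.0003,-0.0003,-0.0003],"sy":[0,0,0,0,0],"sz":[0,0,0,0,0],"yaw":[0,0,0,0,0]}'>/dev/null; python3 f.py
```

```text
t 30.88 along(mm) -108.14 z 0.0729 toolF [-7.86 -0.67  0.3 ] grip 4.1 w 0.0001 mom [-1.36 -0.03  0.02]
t 31.13 along(mm) -108.11 z 0.0729 toolF [-7.2  -1.26  0.42] grip 4.1 w 0.0001 mom [-1.4  -0.1   0.03]
t 31.55 along(mm) -108.45 z 0.0728 toolF [-3.69 -0.33  0.63] grip 2.1 w -0.0 mom [-0.67 -0.02  0.  ]
t 31.97 along(mm) -108.79 z 0.0727 toolF [-1.9   0.33  0.17] grip 1.1 w -0.0 mom [-0.41 -0.07 -0.  ]
t 32.38 along(mm) -110.15 z 0.0726 toolF [-0.04 -0.5   0.07] grip 0.0 w -0.0003 mom [0.   0.   0.03]
```

On backing away the load fell to zero with the tail left about 0.8 mm beyond where the stop is first touched, so friction is holding about 2 to 3 N on the stop. I retreat and hand in.

```bash
python3 -m handwheel '{"sx":[-0.004,-0.006,-0.006,0,0],"sy":[0,0,0,0,0],"sz":[0,0,0,-0.01,-0.02],"yaw":[0,0,0,0,0]}'>/dev/null; python3 -m handwheel '{"sx":[0,0,0,0],"sy":[0,0,0,0],"sz":[-0.02,-0.02,0,0],"yaw":[0,0,0,0]}'; python3 -c "
from rig import ticket
print(ticket.sign_off())"
```

```text
clock: 33.13
position: [0.5907, -0.068, 0.1444]
ee_rot: [0.002, 0.648, 0.762, 0.001]
contact_force: [0.3, -0.1, -0.3]
width: -0.0001
gripper_force: 0.0
the job is handed in; nothing more can be done
None
```

The rod was pressed home with about 7–8 N at the wrist for over 0.5 s, released lying in the groove and handed in at 33 s; I estimate 2–3 N still bears on the stop, inferred from the push readings as the sign-off returned no verdict.

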